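Sort spring plungers by feel at the headlamp bench

ROBOT

A 6-joint arm with a two-finger parallel gripper is mounted at the origin on the work surface. World frame = base frame: x ahead of the robot, y to its left, z up, the work surface at z = 0. Lengths are in mm, angles in degrees, forces in N, time in s.
With the tool pointing down it reaches from about 350 to 850 mm from the base axis. Payload 8.1 kg.
Tool frame: the origin (TCP) lies between the finger pads; the fingertips stand r.nose_length ahead of it and the grasp point (between the pads) lies 3 mm ahead of it (r.nose_length is the distance from the TCP to the fingertips, in mm); x points along the fingers, y is the direction in which the jaws open and shut, and the axes are right-handed (so a half turn about x gives the same grasp; the last joint's range is limited). The gripper opens to 85 mm and grips with 20 to 120 N. Pads are 22 mm wide; open, the fingers measure 114 mm over their backs; the gripper's body (76 mm by 85 mm) begins 54 mm behind the grasp point. The pads swing forward as they close: fully open they stand 13 mm farther back than shut.
Start: joints at [70.737, 7.471, 85.268, -0, 87.261, -4.893], TCP at [148.885, 581.239, 253.292] pointing down, gripper open.
Joint ranges: [-169.43, 169.43], [-51.17, 129.36], [1.28, 143.12], [-76.62, 256.62], [0, 156.53], [-152.29, 152.29]. Speed limits (degrees/s): [136.94, 136.94, 159.86, 180, 180, 180].

INTERFACE

Orientations are given as [roll, pitch, yaw] about the fixed x, y, z axes, in that order (R = Rz(yaw) Ry(pitch) Rx(roll)).
In Python, from bench import sense, optics, order, r gives the robot as it stands.
- The arm moves only by the tool carry_out, never from a script. Its argument "commands" is one flat list of numbers, 7 for each row, row after row: the shift along the tool's x, y, z in m, then the turn, a rotation vector about the tool's x, y, z in degrees, then the closure, from -1 (fully open) to 1 (shut), so that 0 is half open. A call has 1 to 12 rows; each row is the pose to reach, as a shift and turn from the pose measured when the call began, along the tool's axes at that moment; what a row does not reach only later rows make up. A row lasts 1/8 s, in which the tool goes at most 62.5 mm and 10.7 degrees, less where a joint would pass 70% of its speed; a pose out of reach is approached as far as the arm can. A call with a gripper value outside its range is refused whole. The fingers move at their own pace and stop on an object; "grip_force" is the grip in N (left out, the last holds). Time passes only in rows, so rows that repeat a pose let the fingers close. It gives the time, the measured TCP pose, the force and the opening at its end, in the units of the state.
- sense(): the state, without advancing time (a new reading comes with each control period).
- optics.snapshot(name): name is "scene" or "top" or "wrist"; returns (picture, depth): 384x512x3 uint8, red, green, blue; 384x512 float32, mm along the optical axis (not along the pixel's ray), 0 where there is no reading.
- optics.calibration(name): a dict with "mtx" (3x3 intrinsics, pixels), "extrinsics" (4x4, takes a point from camera to world coordinates). Camera axes: x right, y up, looking along -z (the intrinsics and any distortion apply to the point x, -y, -z); pixel columns grow to the right and rows downward; lengths in mm; the calibration is good to about 2 mm. A picture is of the moment at which its call begins: read the wrist's pose just before it. calibration takes no time and is no camera call; for the wrist camera it gives the pose at the moment of the call.
- order.hand_in(): hands the job in, once; it reports no verdict.
The state is a dict: "time": time; "joint_pos": joint angles; "qd": joint speeds; "joint_efforts": joint torques, N m; "tool_pos": TCP position; "tcp_rot": TCP orientation; "ft_force": force on the tool from outside, world axes, zero at the start; "wrist_torque": the same for the moment, N m; "finger_gap": finger opening in mm.
Only numpy, scipy, OpenCV 4.12 (cv2) and the standard library are available. Lean on these libraries where they do the work, as an engineer would, in place of code of your own. Each camera call takes 0.05 s, during which the arm holds its last target. There are 200 camera calls.

TASK

Press the caps of the three spring plungers down a few millimetres to feel how hard they push back, then sort them: stand the stiff ones upright in the long bin and the weak ones upright in the square bin. Leave the other things on the bench where they are.

Things in the scene. Friction and masses are not known exactly. Their poses are not given: they have to be found in the camera images.
- plunger_1: One of three look-alike spring plungers, 0.25 to 0.4 kg, standing loose: aluminium block 52 mm along its x, 36 mm along its y, top at 70 mm, on a 60 x 48 x 8 mm steel foot; above it a rod with a flat round rubber cap 30 mm wide, its top at 92 mm. Lift by the block across its 36 mm, about 55 mm up. Origin: centre of the foot's underside, z up. At least one is stiff, at least one weak.
- plunger_2: One of three look-alike spring plungers, 0.25 to 0.4 kg, standing loose: aluminium block 52 mm along its x, 36 mm along its y, top at 70 mm, on a 60 x 48 x 8 mm steel foot; above it a rod with a flat round rubber cap 30 mm wide, its top at 92 mm. Lift by the block across its 36 mm, about 55 mm up. Origin: centre of the foot's underside, z up. At least one is stiff, at least one weak.
- plunger_3: One of three look-alike spring plungers, 0.25 to 0.4 kg, standing loose: aluminium block 52 mm along its x, 36 mm along its y, top at 70 mm, on a 60 x 48 x 8 mm steel foot; above it a rod with a flat round rubber cap 30 mm wide, its top at 92 mm. Lift by the block across its 36 mm, about 55 mm up. Origin: centre of the foot's underside, z up. At least one is stiff, at least one weak.
- plunger_1_rod (a joint): Travel of plunger_1's rod, in m: 0 out, 0.010 pushed fully down; springs back. A stiff spring pushes back with 1.3 N per mm (13 N fully in), a weak one with 0.35 N per mm (3.5 N). Only pressing the cap straight down tells which it is: at rest the weak rod sits a mere 0.02 mm lower, too little to see or read.
- plunger_2_rod (a joint): Travel of plunger_2's rod, in m: 0 out, 0.010 pushed fully down; springs back. A stiff spring pushes back with 1.3 N per mm (13 N fully in), a weak one with 0.35 N per mm (3.5 N). Only pressing the cap straight down tells which it is: at rest the weak rod sits a mere 0.02 mm lower, too little to see or read.
- plunger_3_rod (a joint): Travel of plunger_3's rod, in m: 0 out, 0.010 pushed fully down; springs back. A stiff spring pushes back with 1.3 N per mm (13 N fully in), a weak one with 0.35 N per mm (3.5 N). Only pressing the cap straight down tells which it is: at rest the weak rod sits a mere 0.02 mm lower, too little to see or read.
- long_bin: Long open bin of black plastic, fixed to the bench, walls 4 mm thick and 30 mm high, floor 4 mm thick; 220 mm along its own x, 110 mm along its own y. Origin: centre of its underside, z up. The bin for stiff plungers. Swaps sides with the other bin.
- square_bin: Square open bin of black plastic, fixed to the bench, walls 4 mm thick and 30 mm high, floor 4 mm thick; 160 x 160 mm outside. Origin: centre of its underside, z up. The bin for weak plungers. Swaps sides with the other bin.
- screwdriver: Screwdriver lying on the bench, 190 mm long, 26 mm high; leave alone. Origin under its middle.
- tape: Roll of paper tape lying flat, 70 mm across, 24 mm high; leave alone. Origin: centre of its underside.
- projector: Round headlamp lens unit standing lens up, 80 mm across, 73 mm high; leave alone. Origin: centre of its underside.
- cup: Green cup, 80 mm across, 100 mm high; leave alone. Origin: centre of its underside.
- wrench: Flat steel wrench lying on the bench, 160 mm long; leave alone. Origin under its middle.
- carton: Small cardboard carton 50 x 70 x 70 mm; leave alone. Origin: centre of its underside.
- jar: Jar with a steel lid, 66 mm across, 85 mm high; leave alone. Origin: centre of its underside.

How it is judged:
By the outcome, as a careful person would: the job done as asked, in the order asked, and still so for the second after the job is handed in, with the robot touching nothing.
It also fails if it takes over 72 s, if anything falls off the work surface, if the arm or the gripper's body presses on something with over 40 N, if the wrist force passes 120 N, or if a joint passes its speed limit or range.

## Working session

There is one attempt and no reset: what is moved stays moved. The work goes in short steps, Python scripts to look and compute and a tool call to move; the robot and the scene stay as the last step left them, time stands still between calls to the robot, and variables do not carry over. Pictures are saved under pics/ and viewed, about 8 in all and at most 12, crops included, and the job is handed in when it is done.

Besides the shell and the picture viewer there is one more tool, called after "Call:" by a JSON object that holds its "fn" and its "kwargs". carry_out: Moves the arm, as the interface text tells. Its arguments: {"type":"object","properties":{"commands":{"type":"array","items":{"type":"number"}},"grip_force":{"type":"number"}},"required":["commands"]}

```bash
mkdir -p pics
cat > h.py <<'E'
import numpy as np, cv2
from bench import sense, optics, order, r
def cloud(n):
    c=optics.calibration(n); im,d=optics.snapshot(n); K=np.array(c["mtx"]);E=np.array(c["extrinsics"])
    v,u=np.mgrid[:384,:512]
    P=np.stack([(u-K[0,2])/K[0,0]*d,-(v-K[1,2])/K[1,1]*d,-d],-1)@E[:3,:3].T+E[:3,3]
    P[d==0]=np.nan
    return im,d,P,c
E
python3 - <<'E'
from h import *
s=sense();print(s, r.nose_length)
for n in("top","scene"):
    im,d,P,c=cloud(n);print(n,{k:np.array(v).round(2).tolist() for k,v in c.items()})
    cv2.imwrite(f"pics/{n}.png",cv2.resize(im[:,:,::-1],(800,600)));np.savez(n,im=im,P=P)
E
```

```text
{'time': 0.0, 'joint_pos': array([ 7.07381551e+01,  7.51350243e+00,  8.53297007e+01, -1.27563876e-03,
        8.72609424e+01, -4.89575336e+00]), 'qd': array([ 0.02458907,  0.01491143,  0.11715563,  0.02403944, -0.1238916 ,
        0.0187325 ]), 'joint_efforts': array([-1.84949422e-03, -5.69385910e+01, -5.00548232e+01, -4.96302473e-04,
        1.50071742e-02,  1.51762421e-06]), 'tool_pos': array([148.71530913, 580.75467723, 252.25708856]), 'tcp_rot': array([ -94.19485811,   89.89584662, -108.56088749]), 'ft_force': array([-0.07993881, -0.64693258, -0.26836047]), 'wrist_torque': array([ 0.01299941, -0.0396636 , -0.00895829]), 'finger_gap': 85.33340770531153} 22.0
top {'mtx': [[381.72, 0.0, 257.29], [0.0, 381.72, 192.94], [0.0, 0.0, 1.0]], 'extrinsics': [[0.02, 0.97, -0.24, 325.36], [-1.0, 0.02, -0.0, 32.8], [0.0, 0.24, 0.97, 1006.59], [0.0, 0.0, 0.0, 1.0]]}
scene {'mtx': [[474.74, 0.0, 248.8], [0.0, 474.74, 188.42], [0.0, 0.0, 1.0]], 'extrinsics': [[0.08, -0.74, 0.66, 1296.1], [1.0, 0.07, -0.05, -38.33], [-0.01, 0.67, 0.75, 880.31], [0.0, 0.0, 0.0, 1.0]]}
```

View pics/top.png

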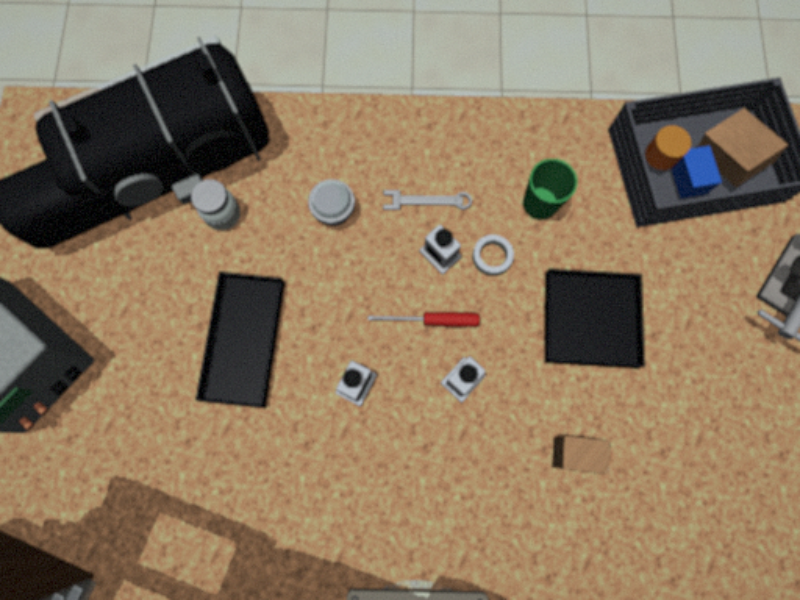

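View pics/scene.png

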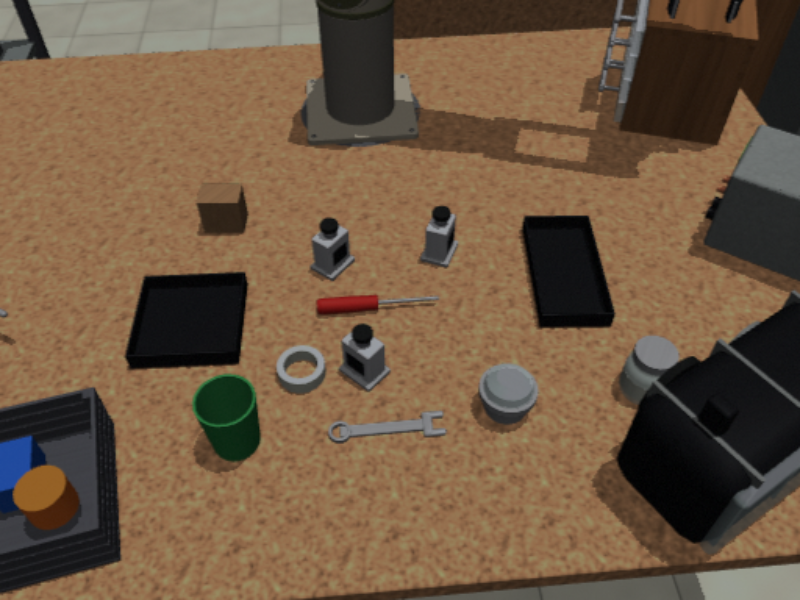

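Top view: caps at (353,379), (468,374), (444,238); long bin around (242,340), square bin around (594,318). The tape sits next to the third plunger. Next I'll measure them.

Run:
```python
from h import *
T=np.load("top.npz");S=np.load("scene.npz")
def rect(q): 
    (c,s,a)=cv2.minAreaRect(q.astype(np.float32)); return np.round(c,1),np.round(s,1),round(a,1)
Pt=T["P"]
for n,(u,v) in {"A":(353,379),"B":(468,374),"C":(444,238)}.items():
    c=Pt[int(v*.64),int(u*.64)]; print(n,"seed",c.round(1))
    for nm,D in(("top",T),("scn",S)):
        P=D["P"].reshape(-1,3); m=np.hypot(*(P[:,:2]-c[:2]).T)<45
        Q=P[m]; cap=Q[Q[:,2]>84]; b=Q[(Q[:,2]>62)&(Q[:,2]<78)]
        print(nm,"cap",len(cap),rect(cap[:,:2])[:2],cap[:,2].max().round(1),"blocktop",len(b),rect(b[:,:2]),"all>6",rect(Q[Q[:,2]>5][:,:2]))
for n,(x0,x1,y0,y1) in {"long":(190,295,265,415),"square":(535,655,262,375)}.items():
    P=Pt[int(y0*.64):int(y1*.64),int(x0*.64):int(x1*.64)].reshape(-1,3); q=P[(P[:,2]>24)&(P[:,2]<40)]
    print(n,len(q),rect(q[:,:2]), np.nanmedian(P[(P[:,2]<20)][:,2]))
P=Pt.reshape(-1,3); print("table z",np.nanmedian(P[(abs(P[:,0]-500)<40)&(abs(P[:,1]+20)<60)][:,2]))
```

```text
A seed [425.9 108.3  88.7]
top cap 123 (array([427.7, 107.8]), array([28.7, 26.8])) 99.0 blocktop 191 (array([427.9, 107.7]), array([35.7, 51.3]), 65.3) all>6 (array([434.8, 109.6]), array([57.2, 70.1]), 64.1)
scn cap 101 (array([425.6, 107.3]), array([27.2, 29.9])) 96.3 blocktop 171 (array([428.5, 107. ]), array([36.7, 55.4]), 64.5) all>6 (array([427.7, 107.3]), array([48.8, 62.3]), 64.4)
B seed [436.5 -68.8  93. ]
top cap 120 (array([438. , -70.2]), array([26.8, 26.9])) 96.6 blocktop 191 (array([438.8, -70.4]), array([35.9, 52. ]), 48.3) all>6 (array([440.6, -61.1]), array([64. , 68.3]), 48.1)
scn cap 99 (array([438.1, -70.2]), array([29.4, 27.9])) 96.0 blocktop 189 (array([438.2, -68.8]), array([37.7, 56. ]), 46.7) all>6 (array([438.6, -70.4]), array([49.9, 61.9]), 47.0)
C seed [655.6 -31.8  93.4]
top cap 106 (array([658.8, -31.4]), array([28. , 28.5])) 96.1 blocktop 174 (array([658.8, -30.6]), array([52.9, 35. ]), 44.2) all>6 (array([653.1, -28.6]), array([65.4, 54.4]), 58.3)
scn cap 141 (array([659.2, -31. ]), array([27.8, 28.1])) 96.1 blocktop 246 (array([658.7, -31.7]), array([51.9, 36.6]), 44.8) all>6 (array([658. , -31.9]), array([61.4, 48.6]), 44.4)
long 483 (array([497.9, 302. ]), array([111.8, 220.2]), 85.4) 2.714370210447669
square 481 (array([ 546.7, -291.8]), array([162.1, 160.4]), 87.7) 3.552727551545786
table z 0.9143139094567232
```

Both views agree within about 2 mm: A (427.5, 107.4, short axis 64.7°), B (438.3, -70, 47.5°), C (658.9, -31.2, -45.5°). Long bin is centred at (498, 302) with its axis at -4.6°, square bin at (547, -292). Now a planning helper.

```bash
cat > plan.py <<'E'
import sys
from h import *
from scipy.spatial.transform import Rotation as Ro
s=sense(); R0=Ro.from_euler("xyz",s["tcp_rot"],degrees=True); y=R0.as_matrix()[:,1]
psi=np.degrees(np.arctan2(y[1],y[0]))
print("t",round(s["time"],2),"pos",s["tool_pos"].round(1),"psi",psi.round(1),"F",s["ft_force"].round(2),"gap",s["finger_gap"].round(1),"j",s["joint_pos"].round(0),"tilt",R0.as_matrix()[:,0].round(3))
for a in sys.argv[1:]:
    x,yy,z,p=map(float,a.split(","))
    p=np.radians(p); yv=np.array([np.cos(p),np.sin(p),0]); xv=np.array([0,0,-1.])
    Rt=Ro.from_matrix(np.stack([xv,yv,np.cross(xv,yv)],1))
    d=R0.as_matrix().T@(np.array([x,yy,z])-s["tool_pos"])/1000
    rv=(R0.inv()*Rt).as_rotvec(degrees=True)
    print(a,"->",d.round(4).tolist(),rv.round(1).tolist(),"rows>=",np.ceil(max(np.linalg.norm(d)/.0625,np.linalg.norm(rv)/10.7)))
E
python3 plan.py 427.5,107.4,140,64.7 427.5,107.4,140,244.7
```

```text
Traceback (most recent call last):
  File "plan.py", line 6, in <module>
    print("t",round(s["time"],2),"pos",s["tool_pos"].round(1),"psi",psi.round(1),"F",s["ft_force"].round(2),"gap",s["finger_gap"].round(1),"j",s["joint_pos"].round(0),"tilt",R0.as_matrix()[:,0].round(3))
                                                                                                                  ^^^^^^^^^^^^^^^^^^^^^
AttributeError: 'float' object has no attribute 'round'
```

```bash
sed -i 's/s\["finger_gap"\].round(1)/round(s["finger_gap"],1)/' plan.py
python3 plan.py 427.5,107.4,140,64.7 427.5,107.4,140,244.7
```

```text
t 0.1 pos [148.7 580.8 252.3] psi 75.6 F [-1.36  0.2   0.4 ] gap 85.5 j [71.  8. 85.  0. 87. -5.] tilt [-0.001 -0.002 -1.   ]
427.5,107.4,140,64.7 -> [0.1129, -0.3892, 0.3876] [10.9, -0.0, 0.1] rows>= 9.0
427.5,107.4,140,244.7 -> [0.1129, -0.3892, 0.3876] [-169.1, -0.1, -0.0] rows>= 16.0
```

Call:
{"fn": "carry_out", "kwargs": {"commands": [0.113,-0.389,0.388,11,0,0,1,0.113,-0.389,0.388,11,0,0,1,0.113,-0.389,0.388,11,0,0,1,0.113,-0.389,0.388,11,0,0,1,0.113,-0.389,0.388,11,0,0,1,0.113,-0.389,0.388,11,0,0,1,0.113,-0.389,0.388,11,0,0,1,0.113,-0.389,0.388,11,0,0,1,0.113,-0.389,0.388,11,0,0,1,0.113,-0.389,0.388,11,0,0,1,0.113,-0.389,0.388,11,0,0,1,0.113,-0.389,0.388,11,0,0,1], "grip_force": 30}}

```text
time: 1.6
tool_pos: [427.6, 108.6, 140.0]
tcp_rot: [-87.9, 89.9, -113.1]
ft_force: [0.1, -0.2, -0.6]
finger_gap: 0.3
```

```bash
python3 plan.py 427.5,107.4,116,64.7
python3 - <<'E'
from h import *
im,d,P,c=cloud("wrist");cv2.imwrite("pics/w1.png",im[:,:,::-1])
E
```

```text
t 1.6 pos [427.6 108.6 140. ] psi 64.7 F [ 0.13 -0.23 -0.56] gap 0.3 j [  8. -13. 117.  -0.  76. -57.] tilt [-0.001 -0.001 -1.   ]
427.5,107.4,116,64.7 -> [0.024, -0.0011, 0.0004] [0.0, 0.0, 0.1] rows>= 1.0
```

View pics/w1.png

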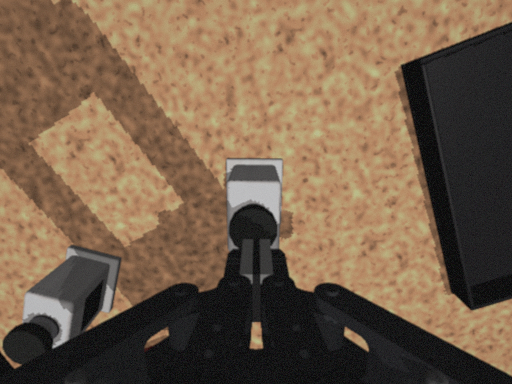

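The wrist view shows cap A at (253,228), in line with the shut fingers, and the block square to the jaws. Descending.

Call:
{"fn": "carry_out", "kwargs": {"commands": [0.024,-0.001,0,0,0,0,1,0.024,-0.001,0,0,0,0,1,0.024,-0.001,0,0,0,0,1,0.024,-0.001,0,0,0,0,1]}}

```text
time: 2.15
tool_pos: [427.8, 108.1, 117.1]
tcp_rot: [-18.8, 89.9, -44.0]
ft_force: [-0.7, -0.5, 0.7]
finger_gap: 0.1
```

Call:
{"fn": "carry_out", "kwargs": {"commands": [0.003,0,0,0,0,0,1,0.003,0,0,0,0,0,1,0.003,0,0,0,0,0,1]}}

```text
time: 2.52
tool_pos: [427.8, 108.0, 114.2]
tcp_rot: [-19.8, 89.9, -45.0]
ft_force: [-0.5, -0.3, -0.0]
finger_gap: -0.0
```

Call:
{"fn": "carry_out", "kwargs": {"commands": [0.002,0,0,0,0,0,1,0.002,0,0,0,0,0,1,0.002,0,0,0,0,0,1]}}

```text
time: 2.9
tool_pos: [427.9, 108.0, 112.3]
tcp_rot: [-14.6, 89.9, -39.8]
ft_force: [0.4, -0.3, 1.8]
finger_gap: 0.4
```

Call:
{"fn": "carry_out", "kwargs": {"commands": [0.002,0,0,0,0,0,1,0.002,0,0,0,0,0,1,0.002,0,0,0,0,0,1]}}

```text
time: 3.28
tool_pos: [428.0, 108.0, 110.5]
tcp_rot: [-10.0, 89.9, -35.2]
ft_force: [-1.0, 0.0, 5.3]
finger_gap: -0.4
```

Call:
{"fn": "carry_out", "kwargs": {"commands": [0.002,0,0,0,0,0,1,0.002,0,0,0,0,0,1,0.002,0,0,0,0,0,1]}}

```text
time: 3.65
tool_pos: [428.2, 108.1, 108.8]
tcp_rot: [-4.4, 89.9, -29.6]
ft_force: [-3.0, -0.0, 6.9]
finger_gap: -0.0
```

A is stiff (6.9 N at about 5 mm). Now B.

```bash
python3 plan.py 428,108,140,64.7 438.3,-70,140,47.5 438.3,-70,115,47.5
```

```text
t 3.65 pos [428.2 108.1 108.8] psi 64.8 F [-2.96 -0.03  6.88] gap -0.0 j [  8. -11. 119.  -0.  72. -57.] tilt [ 0.002 -0.001 -1.   ]
428,108,140,64.7 -> [-0.0312, -0.0001, -0.0] [0.1, 0.1, 0.0] rows>= 1.0
438.3,-70,140,47.5 -> [-0.0309, -0.1568, 0.0851] [17.3, 0.1, -0.0] rows>= 3.0
438.3,-70,115,47.5 -> [-0.0059, -0.1568, 0.0851] [17.3, 0.1, -0.0] rows>= 3.0
```

Call:
{"fn": "carry_out", "kwargs": {"commands": [-0.031,0,0,0,0,0,1,-0.031,-0.05,0.028,7,0,0,1,-0.031,-0.105,0.057,17,0,0,1,-0.031,-0.157,0.085,17.3,0,0,1,-0.031,-0.157,0.085,17.3,0,0,1,-0.031,-0.157,0.085,17.3,0,0,1,-0.006,-0.157,0.085,17.3,0,0,1,-0.006,-0.157,0.085,17.3,0,0,1,-0.006,-0.157,0.085,17.3,0,0,1,-0.006,-0.157,0.085,17.3,0,0,1]}}

```text
time: 4.9
tool_pos: [438.7, -69.7, 115.9]
tcp_rot: [19.1, 89.8, -23.3]
ft_force: [0.8, -0.4, -0.5]
finger_gap: -0.3
```

Call:
{"fn": "carry_out", "kwargs": {"commands": [0.003,0,0,0,0,0,1,0.003,0,0,0,0,0,1,0.003,0,0,0,0,0,1]}}

```text
time: 5.28
tool_pos: [438.8, -69.8, 113.1]
tcp_rot: [19.9, 89.8, -22.5]
ft_force: [0.2, 0.5, 1.1]
finger_gap: -0.1
```

Call:
{"fn": "carry_out", "kwargs": {"commands": [0.002,0,0,0,0,0,1,0.002,0,0,0,0,0,1,0.002,0,0,0,0,0,1]}}

```text
time: 5.65
tool_pos: [438.9, -69.8, 111.1]
tcp_rot: [20.0, 89.8, -22.5]
ft_force: [0.6, 0.2, 1.6]
finger_gap: -0.1
```

Call:
{"fn": "carry_out", "kwargs": {"commands": [0.003,0,0,0,0,0,1,0.003,0,0,0,0,0,1,0.003,0,0,0,0,0,1,0.003,0,0,0,0,0,1]}}

```text
time: 6.15
tool_pos: [438.9, -69.9, 108.2]
tcp_rot: [20.7, 89.8, -21.8]
ft_force: [1.0, 0.2, 1.4]
finger_gap: 0.1
```

```bash
python3 plan.py 438.9,-69.8,150,47.5 658.9,-31.2,140,-45.5 658.9,-31.2,140,134.5  658.9,-31.2,140,47.5 658.9,-31.2,115,47.5
```

```text
t 6.15 pos [438.9 -69.9 108.2] psi 47.5 F [1.05 0.22 1.4 ] gap 0.1 j [-16. -10. 118.  -0.  72. -63.] tilt [ 0.003 -0.001 -1.   ]
438.9,-69.8,150,47.5 -> [-0.0418, 0.0001, 0.0001] [0.0, 0.2, -0.1] rows>= 1.0
658.9,-31.2,140,-45.5 -> [-0.0311, 0.1771, 0.1363] [93.0, 0.1, -0.2] rows>= 9.0
658.9,-31.2,140,134.5 -> [-0.0311, 0.1771, 0.1363] [-87.0, 0.2, 0.1] rows>= 9.0
658.9,-31.2,140,47.5 -> [-0.0311, 0.1771, 0.1363] [0.0, 0.2, -0.1] rows>= 4.0
658.9,-31.2,115,47.5 -> [-0.0061, 0.1771, 0.1362] [0.0, 0.2, -0.1] rows>= 4.0
```

B is weak (1.4 N at about 6 mm). Moving to C, turning to its grip angle on the way.

Call:
{"fn": "carry_out", "kwargs": {"commands": [-0.04,0,0,10,0,0,1,-0.04,0.035,0.027,20,0,0,1,-0.04,0.07,0.054,30,0,0,1,-0.04,0.1,0.077,40,0,0,1,-0.04,0.13,0.1,50,0,0,1,-0.04,0.16,0.123,60,0,0,1,-0.031,0.177,0.136,70,0,0,1,-0.031,0.177,0.136,80,0,0,1,-0.031,0.177,0.136,90,0,0,1,-0.031,0.177,0.136,93,0,0,1,-0.031,0.177,0.136,93,0,0,1]}}

```text
time: 7.52
tool_pos: [658.3, -31.1, 139.3]
tcp_rot: [107.2, 89.8, -28.2]
ft_force: [0.1, 0.5, 0.4]
finger_gap: 0.0
```

```bash
python3 plan.py 658.9,-31.2,115,-45.5
```

```text
t 7.53 pos [658.3 -31.1 139.3] psi -45.4 F [0.1  0.48 0.42] gap 0.0 j [-7. 21. 82. -0. 77. 38.] tilt [ 0.002 -0.001 -1.   ]
658.9,-31.2,115,-45.5 -> [0.0243, 0.0004, -0.0003] [0.1, -0.0, -0.2] rows>= 1.0
```

Call:
{"fn": "carry_out", "kwargs": {"commands": [0.024,0,0,0,0,0,1,0.024,0,0,0,0,0,1,0.024,0,0,0,0,0,1,0.024,0,0,0,0,0,1]}}

```text
time: 8.02
tool_pos: [658.9, -31.1, 116.3]
tcp_rot: [113.5, 89.8, -21.9]
ft_force: [0.5, -0.1, 0.4]
finger_gap: 0.1
```

Call:
{"fn": "carry_out", "kwargs": {"commands": [0.003,0,0,0,0,0,1,0.003,0,0,0,0,0,1,0.003,0,0,0,0,0,1]}}

```text
time: 8.4
tool_pos: [659.0, -31.2, 113.6]
tcp_rot: [114.2, 89.8, -21.2]
ft_force: [1.4, 0.9, 0.6]
finger_gap: 0.1
```

Call:
{"fn": "carry_out", "kwargs": {"commands": [0.003,0,0,0,0,0,1,0.003,0,0,0,0,0,1,0.003,0,0,0,0,0,1]}}

```text
time: 8.78
tool_pos: [659.2, -31.2, 111.0]
tcp_rot: [116.2, 89.7, -19.2]
ft_force: [-0.8, 0.6, 3.9]
finger_gap: -0.1
```

Call:
{"fn": "carry_out", "kwargs": {"commands": [0.002,0,0,0,0,0,1,0.002,0,0,0,0,0,1,0.002,0,0,0,0,0,1]}}

```text
time: 9.15
tool_pos: [659.4, -31.2, 109.4]
tcp_rot: [116.9, 89.7, -18.6]
ft_force: [-2.1, -0.5, 7.0]
finger_gap: 0.1
```

```bash
python3 plan.py 658.9,-31.2,145,-45.5
```

```text
t 9.15 pos [659.4 -31.2 109.4] psi -45.4 F [-2.14 -0.46  7.03] gap 0.1 j [-7. 22. 83. -0. 74. 38.] tilt [ 0.005 -0.002 -1.   ]
658.9,-31.2,145,-45.5 -> [-0.0356, -0.0002, 0.0003] [0.1, -0.1, -0.3] rows>= 1.0
```

C is stiff (7.0 N). So A and C go to the long bin, B to the square one. Lift, open, descend on C, grip.

Call:
{"fn": "carry_out", "kwargs": {"commands": [-0.036,0,0,0,0,0,-1,-0.036,0,0,0,0,0,-1,-0.036,0,0,0,0,0,-1,-0.036,0,0,0,0,0,-1,-0.036,0,0,0,0,0,-1,-0.036,0,0,0,0,0,-1]}}

```text
time: 9.9
tool_pos: [658.9, -31.1, 144.7]
tcp_rot: [113.5, 89.8, -21.9]
ft_force: [1.3, 0.6, -0.3]
finger_gap: 85.5
```

```bash
python3 plan.py 658.9,-31.2,58,-45.5
```

```text
t 9.9 pos [658.9 -31.1 144.7] psi -45.4 F [ 1.25  0.63 -0.3 ] gap 85.5 j [-7. 20. 82. -0. 78. 38.] tilt [ 0.004 -0.002 -1.   ]
658.9,-31.2,58,-45.5 -> [0.0867, -0.0003, 0.0002] [0.1, -0.1, -0.2] rows>= 2.0
```

Call:
{"fn": "carry_out", "kwargs": {"commands": [0.045,0,0,0,0,0,-1,0.087,0,0,0,0,-0.2,-1,0.087,0,0,0,0,-0.2,-1,0.087,0,0,0,0,-0.2,-1,0.087,0,0,0,0,-0.2,1,0.087,0,0,0,0,-0.2,1,0.087,0,0,0,0,-0.2,1,0.087,0,0,0,0,-0.2,1,0.087,0,0,0,0,-0.2,1,0.087,0,0,0,0,-0.2,1], "grip_force": 50}}

```text
time: 11.15
tool_pos: [660.0, -31.2, 59.1]
tcp_rot: [151.5, 89.8, 16.1]
ft_force: [-0.9, 1.4, 5.8]
finger_gap: 35.4
```

Call:
{"fn": "carry_out", "kwargs": {"commands": [-0.03,0,0,0,0,0,1,-0.07,0,0,0,0,0,1,-0.11,0,0,0,0,0,1,-0.11,0,0,0,0,0,1,-0.11,0,0,0,0,0,1]}}

```text
time: 11.78
tool_pos: [658.7, -31.2, 167.2]
tcp_rot: [-169.1, 89.9, 55.5]
ft_force: [-0.5, 0.3, -4.2]
finger_gap: 35.5
```

```bash
python3 plan.py 553,297.5,170,-94.6 553,297.5,170,85.4;  python3 - <<'E'
from h import *
im,d,P,c=cloud("scene");cv2.imwrite("pics/s2.png",im[:,:,::-1])
E
```

```text
t 11.78 pos [658.7 -31.2 167.2] psi -45.4 F [-0.54  0.35 -4.25] gap 35.5 j [-7. 19. 81.  0. 80. 38.] tilt [ 0.001  0.001 -1.   ]
553,297.5,170,-94.6 -> [-0.0025, -0.3083, -0.1554] [49.2, -0.1, 0.0] rows>= 6.0
553,297.5,170,85.4 -> [-0.0025, -0.3083, -0.1554] [-130.8, -0.1, -0.1] rows>= 13.0
```

View pics/s2.png

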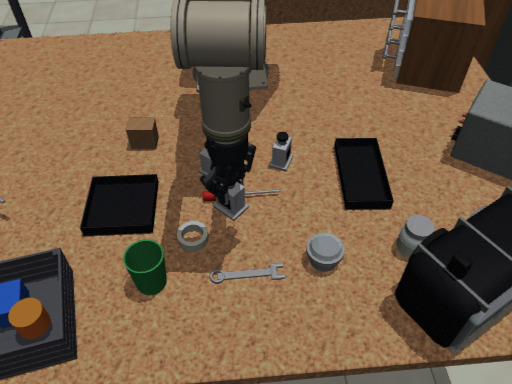

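C is held upright, with the tape and cup undisturbed. Carrying it to the far end of the long bin with the jaws along the bin (psi −4.6).

```bash
python3 plan.py 553,297.5,170,-4.6
```

```text
t 11.82 pos [658.2 -31.1 166.2] psi -45.4 F [-0.1  -0.16 -4.68] gap 35.5 j [-7. 19. 81.  0. 80. 38.] tilt [-0.001  0.001 -1.   ]
553,297.5,170,-4.6 -> [-0.0032, -0.3079, -0.1558] [-40.8, -0.1, 0.1] rows>= 6.0
```

Call:
{"fn": "carry_out", "kwargs": {"commands": [-0.006,-0.03,-0.015,-4,0,0,1,-0.006,-0.07,-0.035,-9,0,0,1,-0.006,-0.115,-0.058,-16,0,0,1,-0.006,-0.16,-0.081,-23,0,0,1,-0.006,-0.205,-0.104,-30,0,0,1,-0.006,-0.25,-0.127,-37,0,0,1,-0.006,-0.285,-0.144,-40.8,0,0,1,-0.006,-0.308,-0.156,-40.8,0,0,1,-0.006,-0.308,-0.156,-40.8,0,0,1,-0.006,-0.308,-0.156,-40.8,0,0,1,-0.006,-0.308,-0.156,-40.8,0,0,1]}}

```text
time: 13.2
tool_pos: [553.1, 296.6, 171.9]
tcp_rot: [-101.9, 89.9, 163.4]
ft_force: [0.2, 0.1, -3.3]
finger_gap: 35.3
```

```bash
python3 plan.py 553,297.5,68,-4.6
```

```text
t 13.2 pos [553.1 296.6 171.9] psi -4.7 F [ 0.21  0.1  -3.32] gap 35.3 j [23. 15. 86.  0. 80. 28.] tilt [-0.002  0.001 -1.   ]
553,297.5,68,-4.6 -> [0.1039, 0.0001, -0.0008] [-0.1, -0.0, 0.1] rows>= 2.0
```

Call:
{"fn": "carry_out", "kwargs": {"commands": [0.04,0,-0.001,0,0,0,1,0.08,0,-0.001,0,0,0,1,0.104,0,-0.001,0,0,0,1,0.104,0,-0.001,0,0,0,1,0.104,0,-0.001,0,0,0,1,0.104,0,-0.001,0,0,0,1]}}

```text
time: 13.95
tool_pos: [553.8, 297.8, 69.3]
tcp_rot: [-165.8, 89.9, 99.5]
ft_force: [-0.3, -0.7, -3.3]
finger_gap: 35.0
```

Call:
{"fn": "carry_out", "kwargs": {"commands": [0.003,0,0,0,0,0,1,0.003,0,0,0,0,0,1,0.003,0,0,0,0,0,1]}}

```text
time: 14.32
tool_pos: [553.9, 297.8, 66.4]
tcp_rot: [-168.2, 89.9, 97.1]
ft_force: [0.5, -0.9, -4.4]
finger_gap: 34.9
```

Call:
{"fn": "carry_out", "kwargs": {"commands": [0.003,0,0,0,0,0,1,0.003,0,0,0,0,0,1,0.003,0,0,0,0,0,1]}}

```text
time: 14.7
tool_pos: [553.7, 297.8, 63.2]
tcp_rot: [-154.4, 89.9, 110.9]
ft_force: [-0.2, 0.6, -4.2]
finger_gap: 35.6
```

Call:
{"fn": "carry_out", "kwargs": {"commands": [0.0015,0,0,0,0,0,1,0.0015,0,0,0,0,0,1,0.0015,0,0,0,0,0,1]}}

```text
time: 15.08
tool_pos: [553.9, 298.0, 62.8]
tcp_rot: [-173.2, 89.9, 92.1]
ft_force: [-3.1, -1.2, 5.9]
finger_gap: 35.6
```

Contact with the floor. Release and go up.

Call:
{"fn": "carry_out", "kwargs": {"commands": [0,0,0,0,0,0,-1,0,0,0,0,0,0,-1,0,0,0,0,0,0,-1,0,0,0,0,0,0,-1,-0.05,0,0,0,0,0,-1,-0.107,0,0,0,0,0,-1,-0.107,0,0,0,0,0,-1,-0.107,0,0,0,0,0,-1]}}

```text
time: 16.08
tool_pos: [554.0, 297.8, 169.9]
tcp_rot: [168.2, 89.9, 73.5]
ft_force: [-0.2, -0.6, -0.9]
finger_gap: 85.4
```

```bash
python3 plan.py 427.5,107.4,165,64.7
python3 - <<'E'
from h import *
im,d,P,c=cloud("wrist");cv2.imwrite("pics/w2.png",im[:,:,::-1])
E
```

```text
t 16.07 pos [554.  297.8 169.9] psi -4.7 F [-0.21 -0.65 -0.88] gap 85.4 j [24. 15. 86.  0. 79. 28.] tilt [ 0.001  0.002 -1.   ]
427.5,107.4,165,64.7 -> [0.0045, -0.1105, 0.2002] [-69.4, -0.1, -0.1] rows>= 7.0
```

View pics/w2.png

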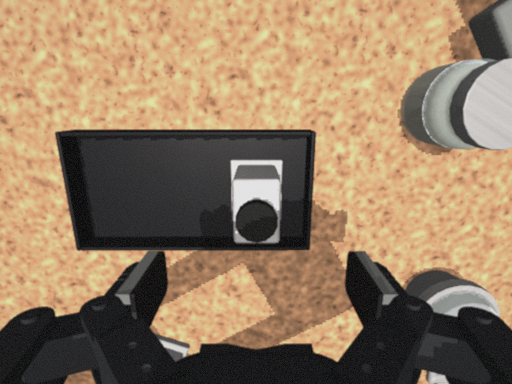

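C stands upright inside the long bin at (257,200), clear of the walls. Next A.

Call:
{"fn": "carry_out", "kwargs": {"commands": [0.004,-0.01,0.02,-8,0,0,-1,0.004,-0.03,0.055,-18,0,0,-1,0.004,-0.05,0.095,-28,0,0,-1,0.004,-0.075,0.135,-38,0,0,-1,0.004,-0.095,0.17,-48,0,0,-1,0.004,-0.1105,0.2,-58,0,0,-1,0.004,-0.1105,0.2,-68,0,0,-1,0.004,-0.1105,0.2,-69.4,0,0,-1,0.004,-0.1105,0.2,-69.4,0,0,-1,0.004,-0.1105,0.2,-69.4,0,0,-1]}}

```text
time: 17.38
tool_pos: [426.6, 107.5, 164.1]
tcp_rot: [-171.4, 89.8, 163.2]
ft_force: [-0.2, 0.1, -0.5]
finger_gap: 85.4
```

```bash
python3 plan.py 427.5,107.4,58,64.7
```

```text
t 17.38 pos [426.6 107.5 164.1] psi 64.6 F [-0.16  0.13 -0.48] gap 85.4 j [  7. -15. 116.   0.  79. -57.] tilt [-0.003  0.001 -1.   ]
427.5,107.4,58,64.7 -> [0.1061, 0.0003, 0.0011] [-0.1, -0.2, 0.0] rows>= 2.0
```

Call:
{"fn": "carry_out", "kwargs": {"commands": [0.06,0,0.001,0,0,0,-1,0.106,0,0.001,0,0,0,-1,0.106,0,0.001,0,0,0,-1,0.106,0,0.001,0,0,0,-1,0.106,0,0.001,0,0,0,1,0.106,0,0.001,0,0,0,1,0.106,0,0.001,0,0,0,1,0.106,0,0.001,0,0,0,1,0.106,0,0.001,0,0,0,1,0.106,0,0.001,0,0,0,1]}}

```text
time: 18.62
tool_pos: [428.3, 107.2, 59.3]
tcp_rot: [146.2, 89.9, 120.8]
ft_force: [-0.4, -0.3, 7.2]
finger_gap: 35.3
```

Call:
{"fn": "carry_out", "kwargs": {"commands": [-0.03,0,0,0,0,0,1,-0.07,0,0,0,0,0,1,-0.11,0,0,0,0,0,1,-0.11,0,0,0,0,0,1,-0.11,0,0,0,0,0,1]}}

```text
time: 19.25
tool_pos: [427.7, 107.0, 168.3]
tcp_rot: [-177.9, 89.9, 156.7]
ft_force: [-0.3, -0.3, -3.3]
finger_gap: 35.0
```

```bash
python3 plan.py 443.2,306.4,170,85.4
```

```text
t 19.25 pos [427.7 107.  168.3] psi 64.6 F [-0.33 -0.26 -3.27] gap 35.0 j [  7. -15. 115.   0.  79. -57.] tilt [-0.002  0.001 -1.   ]
443.2,306.4,170,85.4 -> [-0.0016, 0.1867, -0.0715] [-20.8, -0.1, -0.0] rows>= 4.0
```

Call:
{"fn": "carry_out", "kwargs": {"commands": [-0.003,0.03,-0.011,-3,0,0,1,-0.003,0.075,-0.029,-8,0,0,1,-0.003,0.12,-0.046,-14,0,0,1,-0.003,0.16,-0.061,-20.8,0,0,1,-0.003,0.187,-0.0715,-20.8,0,0,1,-0.003,0.187,-0.0715,-20.8,0,0,1,-0.003,0.187,-0.0715,-20.8,0,0,1,-0.003,0.187,-0.0715,-20.8,0,0,1]}}

```text
time: 20.25
tool_pos: [443.0, 305.5, 170.6]
tcp_rot: [-173.0, 89.8, -177.7]
ft_force: [-0.5, 0.8, -2.9]
finger_gap: 35.2
```

```bash
python3 plan.py 443.2,306.4,66,85.4
```

```text
t 20.25 pos [443.  305.5 170.6] psi 85.3 F [-0.54  0.76 -2.89] gap 35.2 j [ 29.   1. 101.   0.  78. -56.] tilt [-0.003 -0.    -1.   ]
443.2,306.4,66,85.4 -> [0.1046, 0.0009, 0.0004] [-0.1, -0.2, 0.0] rows>= 2.0
```

Call:
{"fn": "carry_out", "kwargs": {"commands": [0.04,0.001,0,0,0,0,1,0.08,0.001,0,0,0,0,1,0.104,0.001,0,0,0,0,1,0.104,0.001,0,0,0,0,1,0.104,0.001,0,0,0,0,1,0.104,0.001,0,0,0,0,1]}}

```text
time: 21.0
tool_pos: [443.3, 306.5, 67.4]
tcp_rot: [171.5, 89.9, 166.8]
ft_force: [0.2, -0.3, -2.0]
finger_gap: 35.3
```

Call:
{"fn": "carry_out", "kwargs": {"commands": [0.003,0,0,0,0,0,1,0.003,0,0,0,0,0,1,0.003,0,0,0,0,0,1]}}

```text
time: 21.38
tool_pos: [443.3, 306.5, 64.5]
tcp_rot: [169.8, 89.9, 165.1]
ft_force: [-1.1, -0.2, -2.9]
finger_gap: 35.2
```

Call:
{"fn": "carry_out", "kwargs": {"commands": [0.002,0,0,0,0,0,1,0.002,0,0,0,0,0,1,0.002,0,0,0,0,0,1]}}

```text
time: 21.75
tool_pos: [443.5, 306.7, 62.7]
tcp_rot: [155.5, 89.9, 150.8]
ft_force: [-0.5, -0.1, -0.7]
finger_gap: 35.2
```

Call:
{"fn": "carry_out", "kwargs": {"commands": [0.0003,0,0,0,0,0,-1,0,0,0,0,0,0,-1,0,0,0,0,0,0,-1,0,0,0,0,0,0,-1,-0.05,0,0,0,0,0,-1,-0.107,0,0,0,0,0,-1,-0.107,0,0,0,0,0,-1,-0.107,0,0,0,0,0,-1]}}

```text
time: 22.75
tool_pos: [443.7, 306.6, 169.6]
tcp_rot: [144.2, 89.9, 139.5]
ft_force: [0.3, -1.1, -0.0]
finger_gap: 85.4
```

```bash
python3 plan.py 438.3,-70,165,47.5
```

```text
t 22.75 pos [443.7 306.6 169.6] psi 85.3 F [ 0.32 -1.11 -0.  ] gap 85.4 j [ 29.   1. 101.   0.  78. -56.] tilt [-0.001  0.001 -1.   ]
438.3,-70,165,47.5 -> [0.0042, -0.3757, 0.0254] [37.8, -0.1, -0.0] rows>= 7.0
```

Call:
{"fn": "carry_out", "kwargs": {"commands": [0.004,-0.04,0.003,5,0,0,-1,0.004,-0.095,0.006,11,0,0,-1,0.004,-0.15,0.01,17,0,0,-1,0.004,-0.205,0.014,23,0,0,-1,0.004,-0.26,0.018,29,0,0,-1,0.004,-0.315,0.022,35,0,0,-1,0.004,-0.36,0.025,37.8,0,0,-1,0.004,-0.3757,0.0254,37.8,0,0,-1,0.004,-0.3757,0.0254,37.8,0,0,-1,0.004,-0.3757,0.0254,37.8,0,0,-1,0.004,-0.3757,0.0254,37.8,0,0,-1]}}

```text
time: 24.12
tool_pos: [438.3, -68.7, 165.0]
tcp_rot: [-178.1, 89.9, 139.5]
ft_force: [-0.7, 0.4, -0.3]
finger_gap: 85.5
```

```bash
python3 plan.py 438.3,-70,58,47.5
```

```text
t 24.12 pos [438.3 -68.7 165. ] psi 47.6 F [-0.73  0.37 -0.35] gap 85.5 j [-16. -14. 115.   0.  79. -63.] tilt [-0.002  0.001 -1.   ]
438.3,-70,58,47.5 -> [0.107, -0.0009, 0.0011] [0.1, -0.1, 0.0] rows>= 2.0
```

Call:
{"fn": "carry_out", "kwargs": {"commands": [0.06,0,0.001,0,0,0,-1,0.107,-0.001,0.001,0,0,0,-1,0.107,-0.001,0.001,0,0,0,-1,0.107,-0.001,0.001,0,0,0,-1,0.107,-0.001,0.001,0,0,0,1,0.107,-0.001,0.001,0,0,0,1,0.107,-0.001,0.001,0,0,0,1,0.107,-0.001,0.001,0,0,0,1,0.107,-0.001,0.001,0,0,0,1,0.107,-0.001,0.001,0,0,0,1]}}

```text
time: 25.38
tool_pos: [439.1, -70.3, 59.2]
tcp_rot: [109.5, 90.0, 67.2]
ft_force: [-1.2, -0.1, 7.9]
finger_gap: 35.9
```

Call:
{"fn": "carry_out", "kwargs": {"commands": [-0.03,0,0,0,0,0,1,-0.07,0,0,0,0,0,1,-0.11,0,0,0,0,0,1,-0.11,0,0,0,0,0,1,-0.11,0,0,0,0,0,1]}}

```text
time: 26.0
tool_pos: [438.4, -70.3, 168.2]
tcp_rot: [173.6, 89.9, 131.3]
ft_force: [0.7, 1.0, -2.3]
finger_gap: 35.2
```

```bash
python3 plan.py 546.7,-291.8,170,-2.3 546.7,-291.8,170,87.7
```

```text
t 26.0 pos [438.4 -70.3 168.2] psi 47.6 F [ 0.65  1.01 -2.31] gap 35.2 j [-16. -14. 115.   0.  79. -63.] tilt [-0.001  0.001 -1.   ]
546.7,-291.8,170,-2.3 -> [-0.0021, -0.0906, 0.2293] [49.9, -0.1, 0.0] rows>= 5.0
546.7,-291.8,170,87.7 -> [-0.0021, -0.0906, 0.2293] [-40.1, -0.1, -0.0] rows>= 4.0
```

Call:
{"fn": "carry_out", "kwargs": {"commands": [-0.004,-0.01,0.025,6,0,0,1,-0.004,-0.027,0.068,14,0,0,1,-0.004,-0.045,0.112,23,0,0,1,-0.004,-0.062,0.156,32,0,0,1,-0.004,-0.078,0.198,41,0,0,1,-0.004,-0.0906,0.2293,49.9,0,0,1,-0.004,-0.0906,0.2293,49.9,0,0,1,-0.004,-0.0906,0.2293,49.9,0,0,1,-0.004,-0.0906,0.2293,49.9,0,0,1]}}

```text
time: 27.12
tool_pos: [546.1, -290.6, 170.9]
tcp_rot: [-129.8, 89.8, 138.0]
ft_force: [-0.9, -0.1, -3.2]
finger_gap: 35.8
```

```bash
python3 plan.py 546.7,-291.8,66,-2.3
```

```text
t 27.12 pos [ 546.1 -290.6  170.9] psi -2.2 F [-0.9  -0.09 -3.19] gap 35.8 j [-33.  13.  87.   0.  79. -31.] tilt [-0.002  0.002 -1.   ]
546.7,-291.8,66,-2.3 -> [0.1048, 0.0009, 0.0014] [0.1, -0.1, 0.1] rows>= 2.0
```

Call:
{"fn": "carry_out", "kwargs": {"commands": [0.04,0.001,0.001,0,0,0,1,0.08,0.001,0.001,0,0,0,1,0.104,0.001,0.001,0,0,0,1,0.104,0.001,0.001,0,0,0,1,0.104,0.001,0.001,0,0,0,1,0.104,0.001,0.001,0,0,0,1]}}

```text
time: 27.88
tool_pos: [547.3, -291.5, 68.0]
tcp_rot: [-138.9, 89.9, 129.0]
ft_force: [-0.1, -0.5, -2.2]
finger_gap: 35.2
```

Call:
{"fn": "carry_out", "kwargs": {"commands": [0.0035,0,0,0,0,0,1,0.0035,0,0,0,0,0,1,0.0035,0,0,0,0,0,1]}}

```text
time: 28.25
tool_pos: [547.3, -291.5, 64.5]
tcp_rot: [-137.9, 89.9, 130.0]
ft_force: [-0.3, 0.3, -1.8]
finger_gap: 35.5
```

Call:
{"fn": "carry_out", "kwargs": {"commands": [0.001,0,0,0,0,0,1,0.001,0,0,0,0,0,1,0.001,0,0,0,0,0,1]}}

```text
time: 28.62
tool_pos: [547.3, -291.5, 63.5]
tcp_rot: [-135.7, 89.9, 132.1]
ft_force: [-0.0, 0.2, -2.0]
finger_gap: 35.5
```

Call:
{"fn": "carry_out", "kwargs": {"commands": [0.001,0,0,0,0,0,1,0.001,0,0,0,0,0,1,0.001,0,0,0,0,0,1]}}

```text
time: 29.0
tool_pos: [547.4, -291.6, 62.6]
tcp_rot: [-140.6, 89.9, 127.3]
ft_force: [0.3, 0.2, -1.7]
finger_gap: 35.6
```

Call:
{"fn": "carry_out", "kwargs": {"commands": [0.0005,0,0,0,0,0,1,0.0005,0,0,0,0,0,-1,0,0,0,0,0,0,-1,0,0,0,0,0,0,-1,0,0,0,0,0,0,-1,-0.05,0,0,0,0,0,-1,-0.107,0,0,0,0,0,-1,-0.15,0,0,0,0,0,-1,-0.15,0,0,0,0,0,-1,-0.15,0,0,0,0,0,-1]}}

```text
time: 30.25
tool_pos: [547.3, -291.6, 212.1]
tcp_rot: [-136.5, 89.9, 131.4]
ft_force: [0.3, -0.4, 0.4]
finger_gap: 85.4
```

Run:
```python
from h import *
im,d,P,c=cloud("wrist");a=im
im,d,P,c=cloud("scene");cv2.imwrite("pics/end.png",np.hstack([cv2.resize(a,(400,300)),cv2.resize(im,(400,300))])[:,:,::-1])
P=P.reshape(-1,3)
for n,x,y in(("C",553,297.5),("A",443.2,306.4),("B",546.7,-291.8)):
    Q=P[np.hypot(P[:,0]-x,P[:,1]-y)<40]; k=Q[(Q[:,2]>88)&(Q[:,2]<110)]; b=Q[(Q[:,2]>68)&(Q[:,2]<82)]
    print(n,np.median(k,0).round(1),len(k),"block",np.median(b,0).round(1))
for n in("top","scene"): 
    i2=cloud(n)[0]; o=np.load(n+".npz")["im"]; cv2.imwrite(f"pics/{n}2.png",cv2.resize(i2[:,:,::-1],(800,600)))
```

```text
C [558.3 294.9  95.8] 120 block [564.4 289.8  73.7]
A [446.2 305.5  95.5] 102 block [453.1 300.4  74.2]
B [ 551.3 -288.2   95. ] 125 block [ 557.2 -283.8   73.7]
```

View pics/end.png

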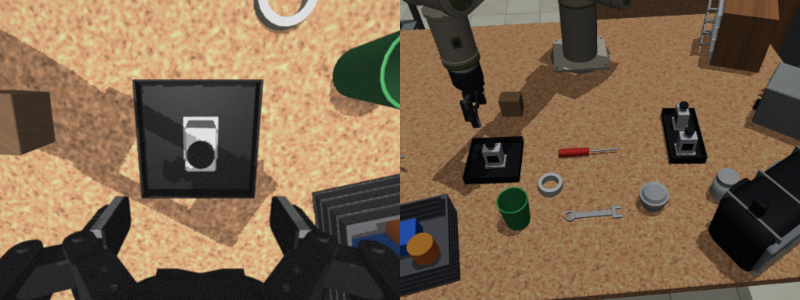

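View pics/top2.png

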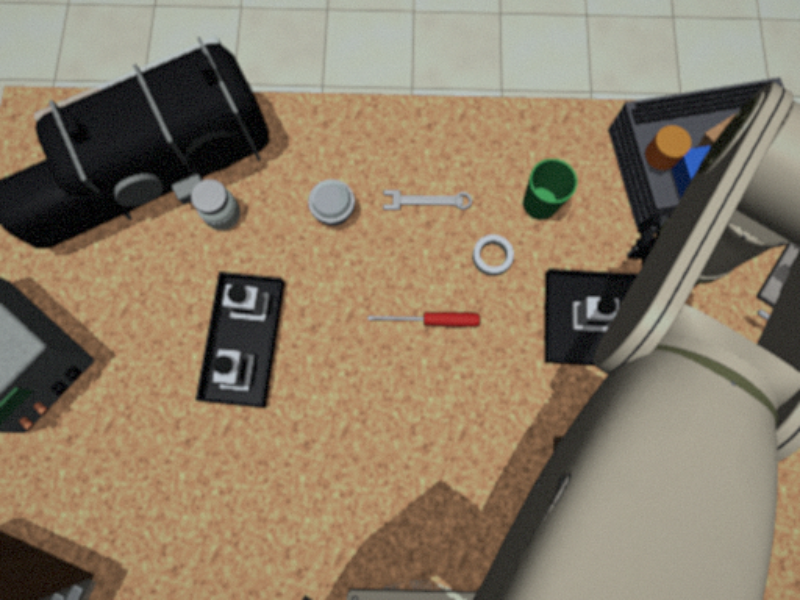

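All three stand upright inside their bins: caps at about z 95–96, C at (240,293), A at (225,365), B at (605,308). The other objects are where they were, and the gripper is clear.

```bash
python3 -c "
from bench import order;print(order.hand_in())"
```

```text
the job is handed in; nothing more can be done
None
```

All three plungers are pressed, sorted and standing upright in the right bins; I handed the job in at about 30 s of the 72 s allowed.

| Plunger (first position, mm) | Force when pressed | Result | Bin |
|---|---|---|---|
| A (428, 107) | 6.9 N at about 5 mm | stiff | long |
| B (438, -70) | 1.4 N at about 5–6 mm | weak | square |
| C (659, -31) | 7.0 N at about 5 mm | stiff | long |

A, B and C are my own labels, because the look-alikes can't be matched to the numbers plunger_1 to plunger_3.

- **Placing:** The last pictures show all three upright, clear of the walls. Cap tops read about 95–96 mm, as expected on a 4 mm bin floor.
- **Other objects:** The tape, screwdriver, wrench, cup, projector and jar are where they were in the last top view. The arm hid the carton there. It shows in the other views and the robot never went down near it, but I didn't measure its position again.
- **Gripper:** It was open, touching nothing, with its TCP at 212 mm.
- **Forces:** The force reading has about 1 N of noise, well below the gap between stiff and weak. No force reading went above about 8 N, though I only saw the values at the end of each move. No check failed.

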